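Put the seasonings and the teaspoon back in their places

ROBOT

A 7-joint arm with a two-finger parallel gripper is mounted at the origin on a cart in front of the work surface, level with it; the furniture and walls round the work are solid. World frame = base frame: x ahead of the robot, y to its left, z up, the work surface at z = 0. Lengths are in m, angles in rad, forces in N, time in s.
With the tool pointing down it reaches from about 0.425 to 0.925 m from the base axis. Payload 6.8 kg.
Tool frame: the origin (TCP) lies at the very end of the fingers, on their centre line; the grasp point (between the pads) lies 19 mm behind it; z points along the fingers, y is the line along which they close (so a half turn about z gives the same grasp; the last joint's range is limited). The gripper opens to 85 mm and grips with 20 to 120 N. Pads are 22 mm wide; open, the fingers measure 114 mm over their backs; the gripper's body (76 mm by 85 mm) begins 54 mm behind the grasp point. The pads swing forward as they close: fully open they stand 13 mm farther back than shut.
Start: joints at [1.053, 0.477, 0.022, 1.555, -0.011, 1.109, -0.083], TCP at [0.269, -0.619, 0.231] pointing down, gripper open.
Joint ranges: [-2.96, 2.96], [-0.34, 2.1], [-1.41, 1.46], [0.24, 2.44], [-1.37, 4.51], [0.17, 1.92], [-2.96, 2.96]. Speed limits (rad/s): [2.39, 2.39, 3.14, 3.14, 3.14, 3.14, 3.14].

INTERFACE

Orientations are given as a unit quaternion [w, x, y, z].
In Python, from station import bot gives the robot as it stands. The module is installed in compiled form; this text tells all that it offers.
- The arm moves only by the shell command python3 -m jog 'ROWS' [OPENING] [FORCE]. ROWS is JSON, a list of rows, each a list of 4 numbers: the shift along the tool's x, y, z in cm, then the turn about the tool's z in rad. In form: [[x, y, z, spin], ...]. A call has 1 to 20 rows; each row is the pose to reach, as a shift and turn from the pose commanded when the call began, along the tool's axes at that moment; what a row does not reach only later rows make up. A row lasts 1/12 s, in which the tool goes at most 41.7 mm and 7.16 degrees, less where a joint would pass 70% of its speed; a pose out of reach is approached as far as the arm can. A call with a gripper value outside its range is refused whole. OPENING is the closure, from -1 (fully open) to 1 (shut), set as the call begins (- or left out, the last holds). The fingers move at their own pace and stop on an object; FORCE is the grip in N (left out, the last holds). Time passes only in rows, so rows that repeat a pose let the fingers close. It gives the time, the measured TCP pose, the force, the opening and the grip force at its end, in the units of the state.
- bot.get_obs(): the state, without advancing time (a new reading comes with each control period).
- bot.read_camera(name): name is "side" or "top" or "wrist"; returns a dict with "pixels" (480x640x3 uint8, red, green, blue), "depth" (480x640 float32, m along the optical axis (not along the pixel's ray), 0 where there is no reading), "fovy" (degrees; the focal length in pixels is half the picture's height over the tangent of half this angle, whatever the lens; pixels are square), "cx", "cy" (the principal point, pixels), "pose" (4x4, takes a point from camera to world coordinates). Camera axes: x right, y down, z forward; pixel columns grow to the right and rows downward; lengths in m; the calibration is good to about 2 mm. The wrist camera is an equidistant fisheye: a pixel r from the principal point sees the ray r / f radians off the axis. A picture is of the moment at which its call begins.
- bot.hand_in(): hands the job in; it is judged then, once.
The state is a dict: "t": time; "q": joint angles; "joint_vel": joint speeds; "joint_torque": joint torques, N m; "eef_pos": TCP position; "tool_rot": TCP orientation; "contact_force": force on the tool from outside, world axes, zero at the start; "torque": the same for the moment, N m; "gripper_width": opening from 0.0 (shut) to 1.0 (fully open); "grasp_force": force on a finger pad.
Only numpy, scipy, OpenCV 4.12 (cv2) and the standard library are available. Lean on these libraries where they do the work, as an engineer would, in place of code of your own. Each camera call takes 0.05 s, during which the arm holds its last target. There are 200 camera calls.

TASK

Cooking is done; clear the seasonings and the teaspoon: stand the two spice jars upright in the spice tray, one in each bay, put each bottle upright in the well of the bottle block that fits it, and lay the teaspoon flat in the cutlery box with the other teaspoon. Set the glass down gently instead of dropping it, and knock none of the jars and bottles over. The pepper mill and the honey jar stay out: leave them where they stand.

Things in the scene. Friction and masses are not known exactly. Their poses are not given: they have to be found in the camera images.
- spice_tall: Taller spice jar: straight round glass jar with a wide dark screw cap, green disc on its amber top; 44 mm across (cap too), 105 mm tall, 0.11 kg. Origin at the centre of its underside, z up. Stands upright in front; it can be held by cap or body. Either bay of the spice tray will do for it.
- spice_short: Shorter spice jar: round glass jar with a wide dark screw cap with a mottled grey-brown top; 44 mm across (cap 43 mm), 96 mm tall, 0.11 kg. Origin at the centre of its underside, z up. Either bay of the spice tray will do for it.
- bottle_large: Larger bottle: glass dressing bottle with white contents and a black cap; 62 mm across the body, tapering up to the cap; fingers close to about 40 mm at 25 mm below the top, 199 mm tall, 0.5 kg. Origin at the centre of its underside, z up. From above take it by the cap and neck, in the top 40 mm. Its place is the wide well of the bottle block (it does not go into the narrow one).
- bottle_small: Smaller bottle: slim chilli sauce bottle with a light tan cap; 48 mm across the body, tapering up to the cap; fingers close to about 30 mm at 25 mm below the top, 184 mm tall, 0.21 kg. Origin at the centre of its underside, z up. From above take it by the cap and neck, in the top 40 mm. Its place is the narrow well of the bottle block.
- teaspoon: Steel teaspoon that lies flat on the worktop among the jars (not the one already in the cutlery box), 130 mm long along its x axis (bowl at one end, 27 mm wide), 11 mm high, 20 g. Origin at the middle of its length, on its underside; pinch it there across its y axis (fingers close to about 20 mm).
- spice_tray: Fixed brown wooden tray with two equal open square-cornered bays side by side along its y axis; 76 (x) x 142 (y) x 45 mm high, walls, floor and middle wall 6 mm thick. Origin at the centre of its underside, z up. Bay centres at x = 0, y = +34 and -34 mm; each bay is 64 (x) x 62 (y) mm inside, its floor 6 mm above the worktop. Empty at the start.
- bottle_block: Fixed solid dark wooden block 100 (x) x 165 (y) x 50 mm high with two round wells of unlike size in its top, 40 mm deep (well floor 10 mm above the worktop). Origin at the centre of its underside, z up. Wide well: 78 mm across, centre at x = 0, y = -35.5 mm. Narrow well: 59 mm across, centre at x = 0, y = +45 mm.
- spoon_box: Fixed low pale wooden cutlery box, one open bay, 96 (x) x 160 (y) x 34 mm high, walls and floor 6 mm, inside 84 x 148 mm. Origin at the centre of its underside, z up; the spoons lie along its y axis. Another such teaspoon lies in it along y, about 27 mm to +x of the middle; there is room on its -x side. The spoons may touch.
- pepper_mill: Turned brown wooden pepper mill with a small metal knob on top, 58 mm across, 170 mm tall, standing among the things to be cleared. Origin at the centre of its underside. Not to be moved.
- honey_jar: Honey jar with a white lid, about 60 mm across, 99 mm tall, standing among the things to be cleared. Origin at the centre of its underside. Not to be moved.

How it is judged:
At the end, for the whole second after the job is handed in: Spice jars upright on the tray's floor, one per bay; each bottle upright on the floor of its own well, within 14 mm of its centre; teaspoon flat inside the cutlery box (centre within 42 mm in x, 30 mm in y); pepper mill and honey within 20 mm of where they stood; all at rest ((y of spice_tall in the frame of spice_tray between 0.018 and 0.048 m or y of spice_tall in the frame of spice_tray between -0.048 and -0.018 m) and x of spice_tall in the frame of spice_tray between -0.015 and 0.015 m and z of spice_tall in the frame of spice_tray between 0 and 0.012 m and angle between each of spice_tall, spice_short, pepper_mill, honey_jar's own z axis and vertical below 0.1 rad and linear speed of each of spice_tall, spice_short, bottle_large, bottle_small below 0.02 m/s and angular speed of each of spice_tall, spice_short, bottle_large, bottle_small below 0.2 rad/s and (y of spice_short in the frame of spice_tray between 0.018 and 0.048 m or y of spice_short in the frame of spice_tray between -0.048 and -0.018 m) and x of spice_short in the frame of spice_tray between -0.015 and 0.015 m and z of spice_short in the frame of spice_tray between 0 and 0.012 m and x of bottle_large in the frame of bottle_block between -0.014 and 0.014 m and y of bottle_large in the frame of bottle_block between -0.0495 and -0.0215 m and z of bottle_large in the frame of bottle_block between 0 and 0.016 m and angle between each of bottle_large, bottle_small's own z axis and vertical below 0.12 rad and x of bottle_small in the frame of bottle_block between -0.014 and 0.014 m and y of bottle_small in the frame of bottle_block between 0.031 and 0.059 m and z of bottle_small in the frame of bottle_block between 0 and 0.016 m and x of teaspoon in the frame of spoon_box between -0.042 and 0.042 m and y of teaspoon in the frame of spoon_box between -0.03 and 0.03 m and z of teaspoon in the frame of spoon_box between 0 and 0.024 m and angle between teaspoon's own z axis and vertical below 0.3 rad and linear speed of teaspoon below 0.05 m/s and angular speed of teaspoon below 1 rad/s and distance of each of pepper_mill, honey_jar from where it was at the start of the episode below 0.02 m); the robot touches nothing.
It fails at once if the pepper mill is shifted by more than 20 mm or tipped (distance of pepper_mill from where it was at the start of the episode above 0.02 m or angle between pepper_mill's own z axis and vertical above 0.3 rad).
It fails at once if the honey jar is shifted by more than 20 mm or tipped (distance of honey_jar from where it was at the start of the episode above 0.02 m or angle between honey_jar's own z axis and vertical above 0.3 rad).
It fails at once if a spice jar or bottle is knocked over or tilted past 35 degrees (angle between any of spice_tall, spice_short, bottle_large, bottle_small's own z axis and vertical above 0.61 rad).
It fails at once if a spice jar or bottle is dropped or rammed into its tray or block (over 80 N) (contact force between any of spice_tall, spice_short and spice_tray above 80 N or contact force between any of bottle_large, bottle_small and bottle_block above 80 N).
It also fails if it takes over 106 s, if anything falls off the work surface, if the arm or the gripper's body presses on something with over 40 N, if the wrist force passes 120 N, or if a joint passes its speed limit or range.

## Working session

There is one attempt and no reset: what is moved stays moved. The work goes in short steps, Python scripts to look and compute and a shell command to move; the robot and the scene stay as the last step left them, time stands still between calls to the robot, and variables do not carry over. Pictures are saved under pics/ and viewed, at most 14 in all, crops included, and the job is handed in when it is done.

```bash
mkdir -p pics; cat > h.py <<'E'
import numpy as np, cv2
from station import bot
def snap(name, fn=None):
    c=bot.read_camera(name)
    if fn: cv2.imwrite('pics/'+fn, c['pixels'][:,:,::-1])
    return c
def cloud(c):
    p=c['depth']; f=240/np.tan(np.radians(c['fovy'])/2)
    v,u=np.mgrid[0:480,0:640]
    P=np.stack([(u-c['cx'])/f*p,(v-c['cy'])/f*p,p],-1)
    T=np.array(c['pose']); W=P@T[:3,:3].T+T[:3,3]
    W[p==0]=np.nan
    return W
E
python3 - <<'E'
from h import *
o=bot.get_obs(); print(o['t'],o['eef_pos'],o['tool_rot'],o['gripper_width'])
for n in('top','side'):
    c=snap(n,n+'0.png'); print(n,c['fovy'],np.round(c['pose'],3).tolist())
    np.save(n+'0.npy',cloud(c))
E
```

```text
0.0 [ 0.26869889 -0.61857416  0.23032798] [-8.73905367e-04  9.79080009e-01  2.03473608e-01 -2.51503834e-04] 1.0032022302945518
top 48.05287010837321 [[-0.364, -0.897, 0.25, 0.269], [-0.931, 0.351, -0.097, 0.081], [-0.001, -0.268, -0.963, 1.042], [0.0, 0.0, 0.0, 1.0]]
side 55.87344352961472 [[-0.938, -0.213, 0.275, 0.313], [-0.348, 0.545, -0.763, 0.697], [0.013, -0.811, -0.585, 0.557], [0.0, 0.0, 0.0, 1.0]]
```

View pics/top0.png

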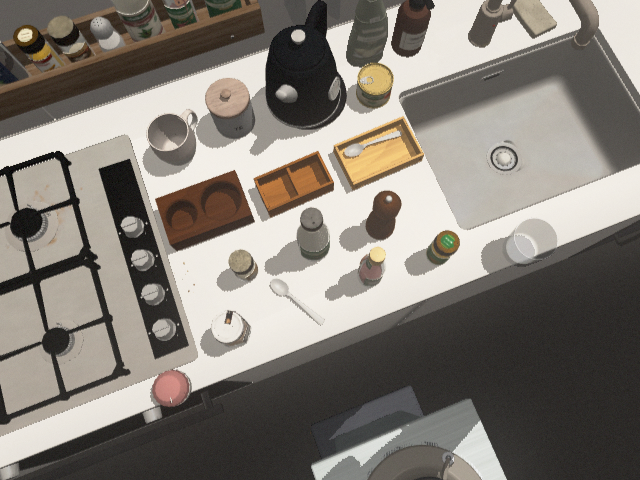

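View pics/side0.png

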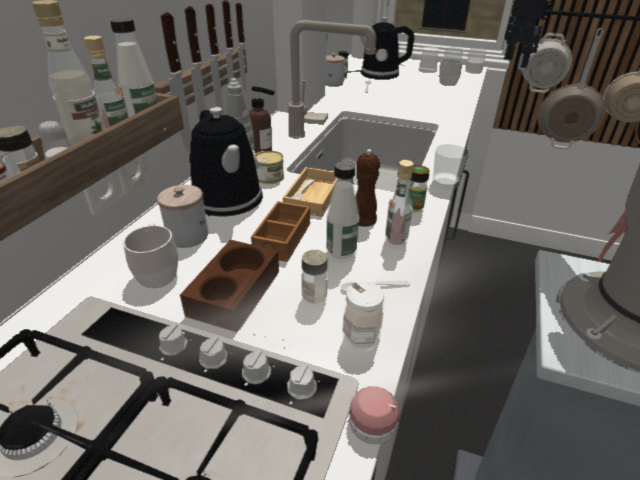

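Top view: large-bottle cap at about (311,217), small-bottle cap (377,255), tall jar (446,243), short jar (242,262), spoon from bowl (278,286) to handle tip (322,322), mill (386,200), honey (228,325), block (205,210), tray (294,184), box (378,153). The side view agrees. Next I'll measure them.

```bash
cat > m.py <<'E'
from h import *
W=np.load('top0.npy');S=np.load('side0.npy')
print('table z',np.nanmedian(W[340:350,270:290,2]), 'side', np.nanmedian(S[300:310,385:395,2]))
# objects: union of both clouds; coarse centre then points near top height
def top(name,u,v,h,r=0.035):
    c0=np.nanmedian(W[v-2:v+3,u-2:u+3].reshape(-1,3),0)
    for L,X in(('top',W),('side',S)):
        P=X.reshape(-1,3); P=P[np.isfinite(P[:,0])]
        P=P[(np.hypot(P[:,0]-c0[0],P[:,1]-c0[1])<r)&(abs(P[:,2]-h)<.006)]
        if len(P)<5: print(name,L,'few',c0);continue
        (cx,cy),R=cv2.minEnclosingCircle(P[:,:2].astype(np.float32))
        print(name,L,np.round(c0,3),'n',len(P),'circ',np.round([cx,cy,R],4),'mean',np.round(P.mean(0),4))
top('tall',446,242,.105);top('short',240,258,.096);top('large',311,215,.199);top('small',377,254,.184)
top('mill',387,197,.165);top('honey',222,325,.099)
def rect(name,box,h):
    u0,v0,u1,v1=box
    c=np.nanmedian(W[v0:v1,u0:u1].reshape(-1,3),0)
    for L,X in(('top',W),('side',S)):
        P=X.reshape(-1,3);P=P[np.isfinite(P[:,0])]
        P=P[(np.hypot(P[:,0]-c[0],P[:,1]-c[1])<.105)&(abs(P[:,2]-h)<.004)]
        # largest connected blob on 2mm grid
        g=np.zeros((120,120),np.uint8);ij=((P[:,:2]-c[:2]+.12)/.002).astype(int);g[ij[:,0],ij[:,1]]=1
        g2=cv2.morphologyEx(g,cv2.MORPH_CLOSE,np.ones((5,5)));n,lab,st,_=cv2.connectedComponentsWithStats(g2)
        k=1+st[1:,4].argmax();P=P[lab[ij[:,0],ij[:,1]]==k]
        r=cv2.minAreaRect((P[:,:2]*1000).astype(np.float32));print(name,L,len(P),'z',P[:,2].mean().round(4),'ctr',np.round(r[0],1),'size',np.round(r[1],1),'ang',round(r[2],2))
rect('block',(160,190,250,230),.05);rect('tray',(265,170,325,200),.045);rect('box',(345,135,412,170),.034)
# spoon
f=(W[...,2]>.002)&(W[...,2]<.02); m=np.zeros(f.shape,bool);m[270:330,265:330]=1
P=W[f&m];print('spoon n',len(P)); r=cv2.minAreaRect((P[:,:2]*1000).astype(np.float32));print(r,np.round(P.mean(0),4),P[:,2].max())
E
python3 m.py
```

```text
table z 0.00020671802038030318 side -0.0005576105733678949
tall top [ 0.419 -0.209  0.106] n 453 circ [ 0.4193 -0.2125  0.0223] mean [ 0.4189 -0.2118  0.1056]
tall side [ 0.419 -0.209  0.106] n 161 circ [ 0.4244 -0.2102  0.0242] mean [ 0.4195 -0.2062  0.1041]
short top [0.529 0.145 0.096] n 439 circ [0.5247 0.1472 0.0216] mean [0.5243 0.1473 0.0958]
short side [0.529 0.145 0.096] n 371 circ [0.5267 0.1504 0.0218] mean [0.5261 0.1529 0.0948]
large top [0.527 0.006 0.199] n 405 circ [0.522  0.008  0.0189] mean [0.5214 0.0081 0.1985]
large side [0.527 0.006 0.199] n 208 circ [0.525  0.0112 0.0192] mean [0.5238 0.0142 0.1974]
small top [ 0.43  -0.072  0.185] n 210 circ [ 0.4294 -0.072   0.0137] mean [ 0.4285 -0.0717  0.1844]
small side [ 0.43  -0.072  0.185] n 109 circ [ 0.4317 -0.0687  0.0143] mean [ 0.4309 -0.0656  0.1824]
mill top [ 0.519 -0.13   0.169] n 91 circ [ 0.5163 -0.1307  0.0136] mean [ 0.5141 -0.1295  0.163 ]
mill side [ 0.519 -0.13   0.169] n 31 circ [ 0.5154 -0.1277  0.0074] mean [ 0.5174 -0.1263  0.1656]
honey top [0.427 0.213 0.099] n 820 circ [0.4216 0.2057 0.0286] mean [0.4214 0.2063 0.0991]
honey side [0.427 0.213 0.099] n 847 circ [0.4238 0.2091 0.0285] mean [0.4229 0.2116 0.0981]
block top 2303 z 0.0498 ctr [665.3 182.6] size [102.9 165.1] ang 0.39
block side 2170 z 0.0492 ctr [668.1 184.9] size [103.  167.6] ang 0.12
tray top 672 z 0.0446 ctr [ 6.543e+02 -6.000e-01] size [ 77.6 142.9] ang 2.98
tray side 448 z 0.0438 ctr [656.8   3.1] size [ 76.9 144.8] ang 3.14
box top 697 z 0.0336 ctr [ 657.9 -186.2] size [ 97.8 161. ] ang 3.2
box side 296 z 0.0325 ctr [ 660.6 -183.1] size [ 96.  163.8] ang 3.22
spoon n 969
((437.5720520019531, 76.03572082519531), (125.9943618774414, 115.14398193359375), 68.54170989990234) [0.4368 0.0765 0.0046] 0.01635487603407282
```

```bash
python3 -m jog '[[0,0,-6,0],[0,0,-12,0],[0,0,-12,0],[8,-8,-12,0.1],[48.3,-47.5,-12,0.41],[48.3,-47.5,-12,0.41],[48.3,-47.5,-12,0.41],[48.3,-47.5,-12,0.41],[48.3,-47.5,-12,0.41],[48.3,-47.5,-12,0.41],[48.3,-47.5,-12,0.41],[48.3,-47.5,-12,0.41],[48.3,-47.5,-12,0.41],[48.3,-47.5,-12,0.41],[48.3,-47.5,-12,0.41],[48.3,-47.5,-12,0.41],[48.3,-47.5,-12,0.41],[48.3,-47.5,-12,0.41],[48.3,-47.5,-12,0.41],[48.3,-47.5,-12,0.41]]' -1 40
python3 - <<'E'
from h import *
W=np.load('top0.npy')
f=(W[...,2]>.0035)&(W[...,2]<.02); m=np.zeros(f.shape,bool);m[272:328,265:328]=1
n,l,s,c=cv2.connectedComponentsWithStats((f&m).astype(np.uint8));k=1+s[1:,4].argmax()
P=W[l==k];print(s[k]); r=cv2.minAreaRect((P[:,:2]*1000).astype(np.float32));print(r,np.round(P.mean(0),4))
for u,v in((274,282),(323,322),(300,303)): print(np.round(W[v,u],4))
c=snap('wrist','w1.png');print(c['fovy'],c['cx'],c['cy'],np.round(c['pose'],3).tolist())
o=bot.get_obs(); print(o['t'],o['eef_pos'],o['tool_rot'],o['q'])
E
```

```text
t: 1.77
eef_pos: [0.5236, 0.0166, 0.3512]
tool_rot: [-0.002, 1.0, 0.004, 0.0]
contact_force: [0.0, 1.0, 0.3]
gripper_width: 1.005
grasp_force: 0.0
[270 278  53  46 348]
((437.9312744140625, 75.96891784667969), (129.6445770263672, 27.481916427612305), 33.24800491333008) [0.4398 0.0803 0.0074]
[0.4847 0.1052 0.0044]
[0.3779 0.0442 0.0023]
[0.4268 0.0725 0.0108]
65.70646984690485 320.1032060124661 237.86140077908757 [[0.008, -0.954, -0.299, 0.599], [-1.0, -0.009, 0.002, 0.016], [-0.004, 0.299, -0.954, 0.494], [0.0, 0.0, 0.0, 1.0]]
1.8167 [0.52360502 0.01591093 0.35095541] [-1.48737532e-03  9.99988958e-01  4.45767011e-03 -1.53818558e-05] [ 0.20879772  0.15756343 -0.40286838  1.7320761   0.06149533  1.26441001
 -1.77001342]
```

View pics/w1.png

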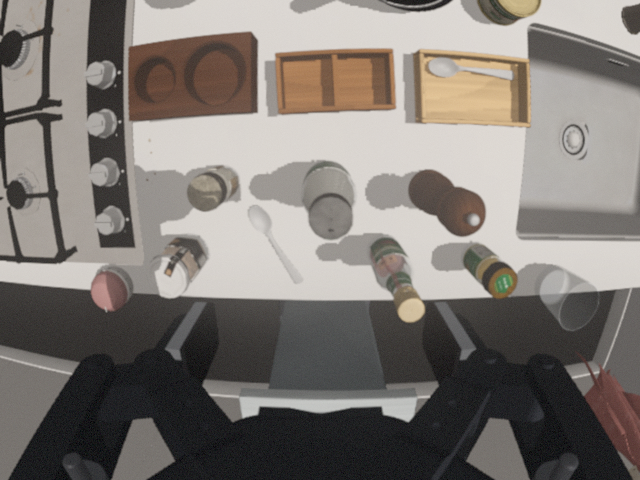

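The wrist view shows all the items standing: large cap (330,216), small cap (408,307), tall (503,281), short (206,191), tray (335,80), block (193,75), box (472,88). I'll cast rays from this view as a third check.

```bash
cat >> h.py <<'E'
def fray(c,u,v,z):
    f=240/np.tan(np.radians(c['fovy'])/2); x,y=u-c['cx'],v-c['cy']; r=np.hypot(x,y); t=r/f
    d=np.array([x/r*np.sin(t),y/r*np.sin(t),np.cos(t)]); T=np.array(c['pose']); w=T[:3,:3]@d
    return T[:3,3]+w*(z-T[2,3])/w[2]
E
python3 - <<'E'
from h import *
c=snap('wrist')
for n,u,v,z in(('large',330,216,.199),('small',409,308,.184),('tall',503,281,.105),('short',205,191,.096),('spoonL',253,208,.004),('spoonR',299,281,.004),('mill knob',473,219,.17),('tray a',275,53,.045),('tray b',394,49,.045),('block a',129,46,.05),('block b',255,33,.05),('box a',415,51,.034),('box b',529,60,.034)):
    print(n,np.round(fray(c,u,v,z),4))
o=bot.get_obs(); print(o['t'],o['eef_pos'])
E
```

```text
large [0.5258 0.0083 0.199 ]
small [ 0.4326 -0.0696  0.184 ]
tall [ 0.4233 -0.2122  0.105 ]
short [0.5285 0.1459 0.096 ]
spoonL [0.4877 0.1085 0.004 ]
spoonR [0.3804 0.0464 0.004 ]
mill knob [ 0.5181 -0.129   0.17  ]
tray a [0.6881 0.0719 0.045 ]
tray b [ 0.6961 -0.0699  0.045 ]
block a [0.7157 0.2636 0.05  ]
block b [0.7135 0.0955 0.05  ]
box a [ 0.6981 -0.0987  0.034 ]
box b [ 0.7087 -0.2624  0.034 ]
1.8667 [0.52294212 0.01253637 0.35080073]
```

```bash
python3 -m jog '[[0.15,0,0,0],[0.15,0,0,0],[0.15,0,4,0],[0.15,0,8,0],[0.15,0,12,0],[0.15,0,15,0],[0.15,0,17,0],[0.15,0,18.5,0],[0.15,0,19.5,0],[0.15,0,19.5,0],[0.15,0,19.5,0],[0.15,0,19.5,0]]' -1 40
python3 -m jog '[[0,0,0,0],[0,0,0,0],[0,0,0,0],[0,0,0,0],[0,0,0,0],[0,0,0,0],[0,0,0,0],[0,0,0,0],[0,0,-1,0],[0,0,-2,0],[0,0,-4,0],[0,0,-6,0],[0,0,-9,0],[0,0,-9,0],[0,0,-9,0]]' 1 40
```

```text
t: 2.87
eef_pos: [0.525, 0.0085, 0.1575]
tool_rot: [0.0, 1.0, -0.001, 0.001]
contact_force: [-0.3, 1.0, -0.4]
gripper_width: 1.0
grasp_force: 0.0
t: 4.12
eef_pos: [0.5252, 0.0092, 0.2481]
tool_rot: [-0.0, 1.0, -0.0, 0.002]
contact_force: [0.7, -0.4, -5.9]
gripper_width: 0.467
grasp_force: 41.1
```

```bash
python3 -m jog '[[3,-3,0,0],[6,-6,0,0],[9,-9,0,0],[12,-11.5,0,0],[14.1,-13.8,0,0],[14.1,-13.8,0,0],[14.1,-13.8,0,0],[14.1,-13.8,0,0],[14.1,-13.8,0,0],[14.1,-13.8,0,0],[14.1,-13.8,1,0],[14.1,-13.8,2,0],[14.1,-13.8,3,0],[14.1,-13.8,4,0],[14.1,-13.8,5,0],[14.1,-13.8,6,0],[14.1,-13.8,6.7,0],[14.1,-13.8,7.2,0],[14.1,-13.8,7.4,0],[14.1,-13.8,7.4,0]]'
python3 - <<'E'
from h import *
snap('side','s1.png')
c=snap('top');W=cloud(c);P=W.reshape(-1,3);P=P[(np.hypot(P[:,0]-.667,P[:,1]-.147)<.12)&(abs(P[:,2]-.05)<.004)]
print(len(P),cv2.minAreaRect((P[:,:2]*1000).astype(np.float32)));print(bot.get_obs()['contact_force'])
E
```

```text
t: 5.78
eef_pos: [0.6651, 0.1469, 0.1717]
tool_rot: [0.0, 1.0, -0.0, -0.0]
contact_force: [0.3, -1.1, -4.1]
gripper_width: 0.465
grasp_force: 40.3
2083 ((665.1342163085938, 151.42234802246094), (227.02557373046875, 103.23377990722656), 89.35527038574219)
[ 0.33295815 -0.2602669  -3.40310467]
```

View pics/s1.png

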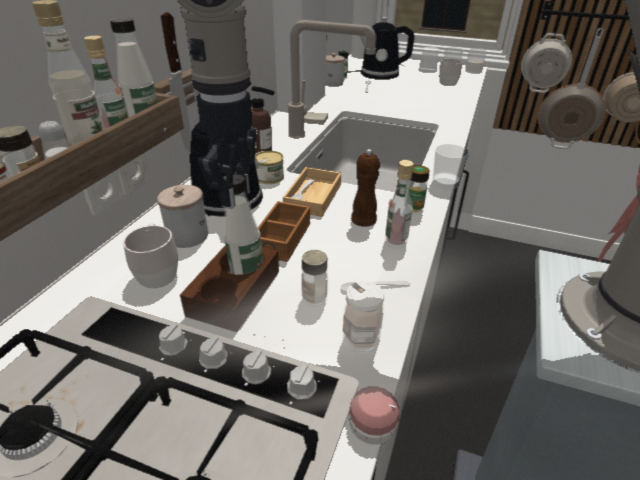

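The large bottle is in the wide well (240,240), about 4 mm above the floor. I'll lower it until it touches, then release.

```bash
python3 -m jog '[[0,0,0.1,0],[0,0,0.2,0],[0,0,0.3,0],[0,0,0.35,0],[0,0,0.4,0],[0,0,0.4,0],[0,0,0.4,0]]'
```

```text
t: 6.47
eef_pos: [0.6656, 0.1471, 0.169]
tool_rot: [-0.0, 1.0, -0.0, 0.001]
contact_force: [-0.4, 0.1, 0.6]
gripper_width: 0.463
grasp_force: 41.0
```

```bash
python3 -m jog '[[0,0,0,0],[0,0,0,0],[0,0,0,0],[0,0,0,0],[0,0,-1,0],[0,0,-3,0],[0,0,-6,0],[0,0,-10,0],[0,0,-13,0],[-23.4,21.7,-13,0],[-23.4,21.7,-13,0],[-23.4,21.7,-13,0],[-23.4,21.7,-13,0],[-23.4,21.7,-13,0],[-23.4,21.7,-13,0],[-23.4,21.7,-13,0],[-23.4,21.7,-13,0],[-23.4,21.7,-13,0],[-23.4,21.7,-13,0],[-23.4,21.7,-13,0]]' -0.4
python3 -m jog '[[0,0,0,0],[0,0,4,0],[0,0,8,0],[0,0,11,0],[0,0,13.5,0],[0,0,15,0],[0,0,15.5,0],[0,0,15.5,0],[0,0,15.5,0]]' -0.8
python3 - <<'E'
from h import *
c=snap('top');W=cloud(c);P=W.reshape(-1,3)
for n,x,y,h in(('large',.666,.147,.209),('small',.43,-.07,.184)):
    Q=P[(np.hypot(P[:,0]-x,P[:,1]-y)<.03)&(abs(P[:,2]-h)<.008)]; print(n,len(Q),Q.mean(0) if len(Q) else '')
E
```

```text
t: 8.13
eef_pos: [0.432, -0.0694, 0.2992]
tool_rot: [-0.0, 1.0, 0.0, 0.001]
contact_force: [-0.2, -0.0, 0.2]
gripper_width: 0.698
grasp_force: 0.0
t: 8.88
eef_pos: [0.4322, -0.0693, 0.1438]
tool_rot: [-0.0, 1.0, 0.001, 0.0]
contact_force: [0.4, -0.5, 0.1]
gripper_width: 0.901
grasp_force: 0.0
large 406 [0.65561211 0.1453137  0.2082576 ]
small 0
```

```bash
python3 -m jog '[[0,0,0,0],[0,0,0,0],[0,0,0,0],[0,0,0,0],[0,0,0,0],[0,0,0,0],[0,0,0,0],[0,0,0,0],[0,0,0,0],[0,0,-1,0],[0,0,-3,0],[0,0,-6,0],[0,0,-9,0],[0,0,-12,0],[0,0,-12,0],[0,0,-12,0]]' 1 40
python3 -m jog '[[2,-2.5,0,0],[5,-6,0,0],[7.8,-9.9,0,0],[10.4,-13.1,0,0],[13,-16.4,0,0],[15.6,-19.7,0,0],[18.2,-23,0,0],[20.8,-26.3,0,0],[23.4,-29.6,0,0],[23.4,-29.6,0,0],[23.4,-29.6,0,0],[23.4,-29.6,0,0],[23.4,-29.6,0,0],[23.4,-29.6,0,0],[23.4,-29.6,2,0],[23.4,-29.6,4,0],[23.4,-29.6,4,0],[23.4,-29.6,4,0]]'
python3 - <<'E'
from h import *
c=snap('side','s2.png');S=cloud(c);W=cloud(snap('top','t2.png'))
for L,X in(('top',W),('side',S)):
    P=X.reshape(-1,3);Q=P[(np.hypot(P[:,0]-.666,P[:,1]-.147)<.035)&(abs(P[:,2]-.209)<.006)]
    if len(Q): print(L,len(Q),Q.mean(0),cv2.minEnclosingCircle(Q[:,:2].astype(np.float32)))
E
```

```text
t: 10.27
eef_pos: [0.4319, -0.07, 0.265]
tool_rot: [0.0, 1.0, -0.0, 0.002]
contact_force: [0.4, -0.5, -2.1]
gripper_width: 0.334
grasp_force: 39.6
t: 11.77
eef_pos: [0.6644, 0.2242, 0.2226]
tool_rot: [0.001, 1.0, -0.001, -0.001]
contact_force: [0.2, -0.4, -1.6]
gripper_width: 0.338
grasp_force: 39.6
side 268 [0.65717801 0.15190088 0.20747215] ((0.6590307354927063, 0.14895330369472504), 0.020119041204452515)
```

View pics/t2.png

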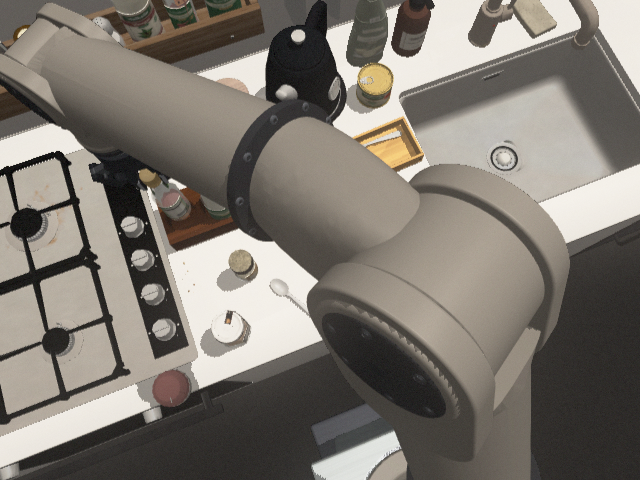

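View pics/s2.png

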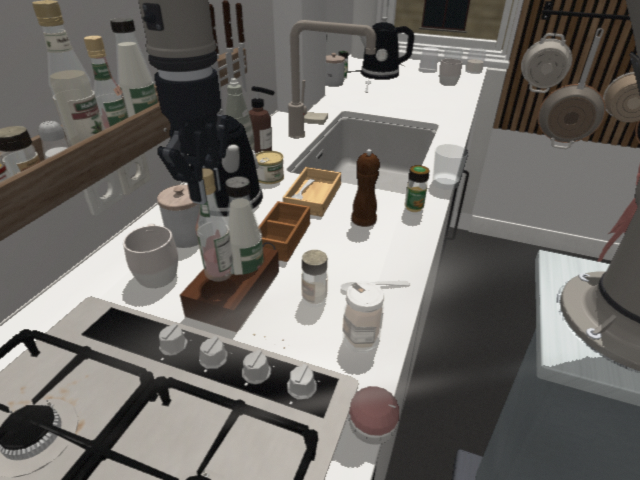

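The large bottle stands upright in its well, about 7 mm toward the robot from the well centre, which is within the limit. The small bottle hangs above the narrow well (210,250). I'll lower it.

```bash
python3 -m jog '[[0,0,0,0],[0,0,1,0],[0,0,2,0],[0,0,2,0]]'
python3 - <<'E'
from h import *
S=cloud(snap('side'))
P=S.reshape(-1,3)
for z0,z1 in((.07,.09),(.10,.12),(.13,.15)):
  for n,x,y in(('small',.665,.2275),('large',.66,.147)):
    Q=P[(np.hypot(P[:,0]-x,P[:,1]-y)<.04)&(P[:,2]>z0)&(P[:,2]<z1)]
    # fit circle centre by algebraic LSQ
    if len(Q)>10:
        A=np.c_[2*Q[:,:2],np.ones(len(Q))];s=np.linalg.lstsq(A,(Q[:,:2]**2).sum(1),rcond=None)[0]
        print(n,z0,len(Q),np.round([s[0],s[1],np.sqrt(max(0,s[2]+s[0]**2+s[1]**2))],4))
E
```

```text
t: 12.2
eef_pos: [0.664, 0.2252, 0.2005]
tool_rot: [0.001, 1.0, -0.0, -0.002]
contact_force: [-1.1, -0.8, -3.8]
gripper_width: 0.335
grasp_force: 39.6
small 0.07 286 [0.6626 0.2255 0.0229]
large 0.07 288 [0.6577 0.1495 0.0284]
small 0.1 310 [0.6627 0.2257 0.0232]
large 0.1 329 [0.6582 0.1496 0.0278]
small 0.13 342 [0.6633 0.226  0.0231]
large 0.13 347 [0.6591 0.1491 0.0232]
```

```bash
python3 -m jog '[[0.4,-0.35,0,0],[0.4,-0.35,0,0],[0.4,-0.35,0.5,0],[0.4,-0.35,1.3,0],[0.4,-0.35,2.1,0],[0.4,-0.35,2.9,0],[0.4,-0.35,3.6,0],[0.4,-0.35,4,0],[0.4,-0.35,4.2,0],[0.4,-0.35,4.4,0],[0.4,-0.35,4.5,0],[0.4,-0.35,4.5,0]]'
```

```text
t: 13.25
eef_pos: [0.6694, 0.2295, 0.1584]
tool_rot: [-0.0, 1.0, -0.0, 0.0]
contact_force: [0.5, -1.0, -1.9]
gripper_width: 0.337
grasp_force: 39.6
```

```bash
python3 -m jog '[[0,0,0.1,0],[0,0,0.2,0],[0,0,0.3,0],[0,0,0.4,0],[0,0,0.45,0],[0,0,0.45,0],[0,0,0.45,0]]'
```

```text
t: 13.83
eef_pos: [0.6697, 0.2295, 0.1544]
tool_rot: [-0.0, 1.0, -0.0, 0.001]
contact_force: [0.2, -0.1, 2.9]
gripper_width: 0.339
grasp_force: 40.2
```

```bash
python3 -m jog '[[0,0,0,0],[0,0,0,0],[0,0,0,0],[0,0,0,0],[0,0,-1,0],[0,0,-3,0],[0,0,-6,0],[0,0,-10,0],[0,0,-13,0],[0,0,-13,0]]' -0.3
python3 -m jog '[[-24.8,44.1,0,0],[-24.8,44.1,0,0],[-24.8,44.1,0,0],[-24.8,44.1,0,0],[-24.8,44.1,0,0],[-24.8,44.1,0,0],[-24.8,44.1,0,0],[-24.8,44.1,0,0],[-24.8,44.1,0,0],[-24.8,44.1,0,0],[-24.8,44.1,0,0],[-24.8,44.1,0,0],[-24.8,44.1,0,0],[-24.8,44.1,0,0],[-24.8,44.1,0,0],[-24.8,44.1,0,0],[-24.8,44.1,0,0]]' -1
python3 - <<'E'
from h import *
P=cloud(snap('side')).reshape(-1,3)
for n,x,y,h,r in(('small',.668,.23,.194,.03),('large',.66,.147,.209,.03),('tall',.42,-.21,.105,.035)):
    Q=P[(np.hypot(P[:,0]-x,P[:,1]-y)<r)&(abs(P[:,2]-h)<.006)]
    if len(Q): print(n,len(Q),Q.mean(0).round(4),cv2.minEnclosingCircle(Q[:,:2].astype(np.float32)))
c=snap('wrist','w3.png');print(bot.get_obs()['eef_pos'])
E
```

```text
t: 14.67
eef_pos: [0.6721, 0.2314, 0.2931]
tool_rot: [-0.003, 1.0, -0.0, 0.006]
contact_force: [0.3, -0.0, 1.1]
gripper_width: 0.649
grasp_force: 0.0
t: 16.08
eef_pos: [0.4223, -0.2097, 0.284]
tool_rot: [-0.0, 1.0, 0.002, 0.0]
contact_force: [-0.1, 0.3, 0.1]
gripper_width: 1.001
grasp_force: 0.0
small 186 [0.6677 0.2328 0.1929] ((0.6695817112922668, 0.23051512241363525), 0.013904061168432236)
large 271 [0.657  0.1521 0.2074] ((0.6579180359840393, 0.1497298777103424), 0.019363446161150932)
tall 181 [ 0.4222 -0.2062  0.104 ] ((0.4227723479270935, -0.2104627788066864), 0.0225679911673069)
[ 0.42197415 -0.21012818  0.28382923]
```

View pics/w3.png

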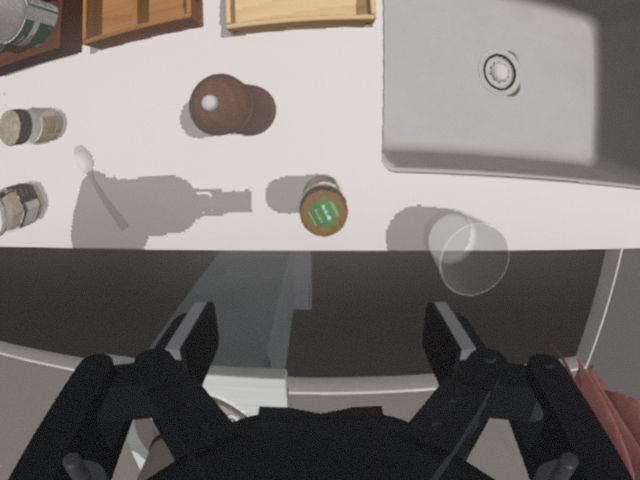

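The tall jar is centred under the gripper at (323,212). The glass at (470,255) is clear of the fingers, so I'll grasp and lift.

```bash
python3 -m jog '[[0,-0.05,4,0],[0,-0.05,8,0],[0,-0.05,12,0],[0,-0.05,16,0],[0,-0.05,19,0],[0,-0.05,20.5,0],[0,-0.05,21.6,0],[0,-0.05,21.6,0],[0,-0.05,21.6,0],[0,-0.05,21.6,0]]' -1 35
python3 -m jog '[[0,0,0,0],[0,0,0,0],[0,0,0,0],[0,0,0,0],[0,0,0,0],[0,0,0,0],[0,0,0,0],[0,0,0,0],[0,0,-1,0],[0,0,-4,0],[0,0,-8,0],[0,0,-12,0],[0,0,-16,0],[0,0,-19,0],[0,0,-19,0],[0,0,-19,0]]' 1 35
```

```text
t: 17.02
eef_pos: [0.4221, -0.2108, 0.0685]
tool_rot: [0.0, 1.0, 0.0, 0.001]
contact_force: [0.6, 0.6, 1.1]
gripper_width: 1.001
grasp_force: 0.0
t: 18.35
eef_pos: [0.4219, -0.2113, 0.2599]
tool_rot: [0.001, 1.0, -0.0, 0.002]
contact_force: [-0.5, -0.1, -1.6]
gripper_width: 0.506
grasp_force: 36.2
```

```bash
python3 -m jog '[[2,-1.5,0,0],[5,-3.8,0,0],[8,-6,0,0],[11,-8.3,0,0],[14,-10.6,0,0],[17,-12.9,0,0],[20,-15.2,0,0],[22.5,-17,0,0],[23.5,-17.8,0,0],[23.5,-17.8,0,0],[23.5,-17.8,0,0],[23.5,-17.8,4,0],[23.5,-17.8,8,0],[23.5,-17.8,10,0],[23.5,-17.8,11,0],[23.5,-17.8,11,0],[23.5,-17.8,11,0]]'
python3 - <<'E'
from h import *
c=snap('side','s4.png');P=cloud(c).reshape(-1,3)
for z0,z1 in((.085,.1),(.1,.115)):
    Q=P[(np.hypot(P[:,0]-.657,P[:,1]+.033)<.03)&(P[:,2]>z0)&(P[:,2]<z1)]
    if len(Q)>10:
        A=np.c_[2*Q[:,:2],np.ones(len(Q))];s=np.linalg.lstsq(A,(Q[:,:2]**2).sum(1),rcond=None)[0]
        print(z0,len(Q),np.round([s[0],s[1],np.sqrt(max(0,s[2]+s[0]**2+s[1]**2))],4))
print(bot.get_obs()['eef_pos'])
E
```

```text
t: 19.77
eef_pos: [0.656, -0.0342, 0.1485]
tool_rot: [0.0, 1.0, -0.001, 0.0]
contact_force: [1.0, -0.2, 0.0]
gripper_width: 0.509
grasp_force: 36.1
0.085 138 [ 0.656  -0.0325  0.021 ]
0.1 139 [ 0.6558 -0.0323  0.0214]
[ 0.65696978 -0.03377352  0.14965629]
```

View pics/s4.png

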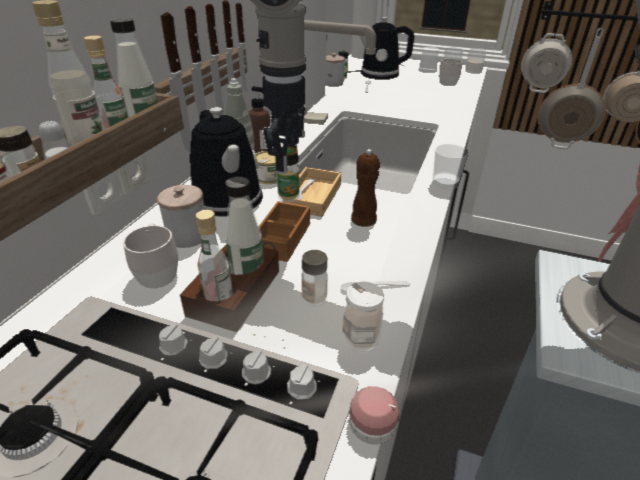

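The tall jar hangs over the far tray bay, and both bottles stand in the block. I'll lower it.

```bash
python3 -m jog '[[0.15,-0.1,1,0],[0.15,-0.1,2.5,0],[0.15,-0.1,4,0],[0.15,-0.1,5.2,0],[0.15,-0.1,6.2,0],[0.15,-0.1,6.8,0],[0.15,-0.1,7.1,0],[0.15,-0.1,7.3,0],[0.15,-0.1,7.4,0],[0.15,-0.1,7.5,0],[0.15,-0.1,7.6,0],[0.15,-0.1,7.65,0],[0.15,-0.1,7.65,0],[0.15,-0.1,7.65,0]]'
```

```text
t: 20.98
eef_pos: [0.6593, -0.032, 0.0747]
tool_rot: [0.0, 1.0, -0.0, 0.002]
contact_force: [-3.8, -0.7, 14.6]
gripper_width: 0.506
grasp_force: 37.3
```

```bash
python3 -m jog '[[0,0,0,0],[0,0,0,0],[0,0,0,0],[0,0,0,0],[0,0,0,0],[0,0,-1,0],[0,0,-4,0],[0,0,-8,0],[0,0,-12,0],[0,0,-16,0]]' -0.6
python3 -m jog '[[0,0,-3,-0.12],[-3,-4,-3,-0.24],[-6,-8,-3,-0.36],[-9,-12,-3,-0.48],[-12,-16,-3,-0.6],[-13.2,-18,-3,-0.72],[-13.2,-18,-3,-0.84],[-13.2,-18,-3,-0.96],[-13.2,-18,-3,-1.08],[-13.2,-18,-3,-1.2],[-13.2,-18,-3,-1.32],[-13.2,-18,-3,-1.44],[-13.2,-18,-3,-1.57],[-13.2,-18,-3,-1.57],[-13.2,-18,-3,-1.57],[-13.2,-18,-3,-1.57],[-13.2,-18,-3,-1.57]]' -1
python3 - <<'E'
from h import *
P=cloud(snap('side')).reshape(-1,3)
for n,x,y,h,r in(('tall',.657,-.033,.111,.035),('short',.527,.148,.096,.035)):
    Q=P[(np.hypot(P[:,0]-x,P[:,1]-y)<r)&(abs(P[:,2]-h)<.006)]
    if len(Q): print(n,len(Q),Q.mean(0).round(4),cv2.minEnclosingCircle(Q[:,:2].astype(np.float32)))
o=bot.get_obs();print(o['eef_pos'],o['q'])
E
```

```text
t: 21.82
eef_pos: [0.6573, -0.0319, 0.2336]
tool_rot: [-0.0, 1.0, 0.0, -0.0]
contact_force: [1.4, -0.6, 0.2]
gripper_width: 0.795
grasp_force: 0.0
t: 23.23
eef_pos: [0.5257, 0.148, 0.2615]
tool_rot: [0.0, 0.708, 0.706, 0.0]
contact_force: [-0.6, 0.3, -0.1]
gripper_width: 1.003
grasp_force: 0.0
tall 221 [ 0.6568 -0.0269  0.1101] ((0.6579445600509644, -0.02985789068043232), 0.023495078086853027)
short 365 [0.526  0.1528 0.0948] ((0.5270922183990479, 0.15059350430965424), 0.02217831462621689)
[0.52573043 0.14796899 0.26144578] [ 0.23067044  0.32642551 -0.76027984  1.79089787  0.2480214   1.12232769
 -0.61480778]
```

```bash
python3 -m jog '[[0.05,0.05,4,0],[0.05,0.05,8,0],[0.05,0.05,12,0],[0.05,0.05,16,0],[0.05,0.05,18,0],[0.05,0.05,19.3,0],[0.05,0.05,20.1,0],[0.05,0.05,20.1,0],[0.05,0.05,20.1,0],[0.05,0.05,20.1,0]]' -1 35
python3 -m jog '[[0,0,0,0],[0,0,0,0],[0,0,0,0],[0,0,0,0],[0,0,0,0],[0,0,0,0],[0,0,0,0],[0,0,0,0],[0,0,-1,0],[0,0,-4,0],[0,0,-8,0],[0,0,-12,0],[0,0,-16,0],[0,0,-16,0],[0,0,-16,0]]' 1 35
```

```text
t: 24.12
eef_pos: [0.5275, 0.149, 0.0619]
tool_rot: [0.001, 0.708, 0.707, 0.001]
contact_force: [-0.2, -0.5, 0.4]
gripper_width: 0.998
grasp_force: 0.0
t: 25.37
eef_pos: [0.5275, 0.1491, 0.2231]
tool_rot: [0.002, 0.708, 0.707, 0.002]
contact_force: [-0.5, 0.5, -2.2]
gripper_width: 0.493
grasp_force: 35.9
```

```bash
python3 -m jog '[[-2,2.2,0,0],[-4.5,5,0,0],[-7,7.8,0,0],[-9.5,10.6,0,0],[-11.3,12.65,0,0],[-11.3,12.65,0,0],[-11.3,12.65,0,0],[-11.3,12.65,3,0],[-11.3,12.65,6,0],[-11.3,12.65,8,0],[-11.3,12.65,9,0],[-11.3,12.65,9,0],[-11.3,12.65,9,0]]'
python3 - <<'E'
from h import *
c=snap('side','s5.png');P=cloud(c).reshape(-1,3)
Q=P[(np.hypot(P[:,0]-.655,P[:,1]-.036)<.03)&(P[:,2]>.075)&(P[:,2]<.105)]
A=np.c_[2*Q[:,:2],np.ones(len(Q))];s=np.linalg.lstsq(A,(Q[:,:2]**2).sum(1),rcond=None)[0]
print(len(Q),np.round([s[0],s[1],np.sqrt(max(0,s[2]+s[0]**2+s[1]**2))],4),bot.get_obs()['eef_pos'])
E
```

```text
t: 26.45
eef_pos: [0.6521, 0.0363, 0.1303]
tool_rot: [-0.0, 0.707, 0.707, -0.0]
contact_force: [-0.2, 0.0, -0.2]
gripper_width: 0.489
grasp_force: 36.0
303 [0.6531 0.0376 0.0218] [0.65296513 0.03631512 0.13141004]
```

```bash
python3 -m jog '[[0,0.1,1,0],[0,0.1,2.5,0],[0,0.1,4,0],[0,0.1,5,0],[0,0.1,5.5,0],[0,0.1,5.8,0],[0,0.1,6,0],[0,0.1,6.15,0],[0,0.1,6.25,0],[0,0.1,6.3,0],[0,0.1,6.35,0],[0,0.1,6.35,0],[0,0.1,6.35,0]]'
```

```text
t: 27.58
eef_pos: [0.6539, 0.0354, 0.0672]
tool_rot: [0.0, 0.707, 0.707, 0.0]
contact_force: [0.0, 0.3, 0.2]
gripper_width: 0.492
grasp_force: 36.1
```

```bash
python3 -m jog '[[0,0,0.1,0],[0,0,0.1,0],[0,0,0.1,0]]'; python3 -m jog '[[0,0,0,0],[0,0,0,0],[0,0,0,0],[0,0,0,0],[0,0,0,0],[0,0,-1,0],[0,0,-4,0],[0,0,-8,0],[0,0,-12,0],[0,0,-15,0],[0,0,-15,0]]' -0.6
python3 -m jog '[[1,-4,0,0.12],[2,-8,0,0.24],[3,-12,0,0.36],[3.6,-16,0,0.48],[4.2,-20,0,0.6],[4.2,-21.6,0,0.72],[4.2,-21.6,0,0.84],[4.2,-21.6,0,0.96],[4.2,-21.6,0,1.04],[4.2,-21.6,0,1.04],[4.2,-21.6,0,1.04],[4.2,-21.6,0,1.04],[4.2,-21.6,0,1.04]]' -0.4
python3 - <<'E'
from h import *
P=cloud(snap('side')).reshape(-1,3)
Q=P[(np.hypot(P[:,0]-.655,P[:,1]-.036)<.035)&(abs(P[:,2]-.102)<.006)]
print('short',len(Q),Q.mean(0).round(4),cv2.minEnclosingCircle(Q[:,:2].astype(np.float32)))
c=snap('wrist','w6.png');np.savez('w6.npz',**{k:np.array(v) for k,v in c.items() if k in('fovy','cx','cy','pose')})
o=bot.get_obs();print(o['eef_pos'],o['tool_rot'])
E
```

```text
t: 27.83
eef_pos: [0.654, 0.0354, 0.0671]
tool_rot: [0.0, 0.708, 0.707, 0.0]
contact_force: [-3.6, -0.9, 8.3]
gripper_width: 0.488
grasp_force: 36.7
t: 28.75
eef_pos: [0.6574, 0.0369, 0.2244]
tool_rot: [0.004, 0.707, 0.707, 0.005]
contact_force: [0.9, -0.3, 0.9]
gripper_width: 0.795
grasp_force: 0.0
t: 29.83
eef_pos: [0.4377, 0.0776, 0.2158]
tool_rot: [-0.0, 0.965, 0.263, -0.0]
contact_force: [-0.0, 0.3, 0.9]
gripper_width: 0.699
grasp_force: 0.0
short 253 [0.653  0.0404 0.1007] ((0.6549131274223328, 0.03776345029473305), 0.022466644644737244)
[0.43769323 0.0775684  0.21575265] [-5.56698089e-05  9.64988208e-01  2.62293253e-01 -6.38279788e-05]
```

View pics/w6.png

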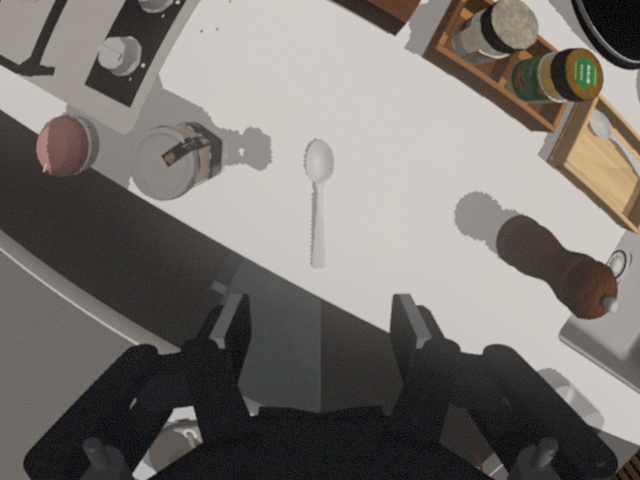

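Both jars stand in the tray, and the spoon (bowl end 320,138; handle end 317,268) is aligned with the tool. I'll work out the centring.

```bash
python3 - <<'E'
from h import *
c=dict(np.load('w6.npz'));a=fray(c,320,138,.004);b=fray(c,317,268,.003);print(a,b,np.linalg.norm(a-b),(a+b)/2,np.degrees(np.arctan2(*(a-b)[:2][::-1])))
m=(a+b)/2-np.array([.4377,.0776,.2158]);p=np.radians(30.4)
print('tool cm',100*(m[0]*np.cos(p)+m[1]*np.sin(p)),100*(m[0]*np.sin(p)-m[1]*np.cos(p)))
E
```

```text
[0.49219785 0.11014469 0.004     ] [0.37712167 0.04625119 0.003     ] 0.1316279104131231 [0.43465976 0.07819794 0.0035    ] 29.040252776232197
tool cm -0.23196727771959058 -0.20541950856172259
```

```bash
python3 -m jog '[[-0.15,-0.1,4,0],[-0.15,-0.1,8,0],[-0.15,-0.1,12,0],[-0.15,-0.1,16,0],[-0.15,-0.1,18.5,0],[-0.15,-0.1,20,0],[-0.15,-0.1,20.8,0],[-0.15,-0.1,21.2,0],[-0.15,-0.1,21.2,0],[-0.15,-0.1,21.2,0]]' -0.4 25
python3 -m jog '[[0,0,0,0],[0,0,0,0],[0,0,0,0],[0,0,0,0],[0,0,0,0],[0,0,0,0],[0,0,0,0],[0,0,0,0],[0,0,-1,0],[0,0,-4,0],[0,0,-8,0],[0,0,-12,0],[0,0,-16,0],[0,0,-20,0],[0,0,-22,0],[0,0,-22,0],[0,0,-22,0]]' 1 25
```

```text
t: 30.77
eef_pos: [0.4367, 0.0779, 0.0046]
tool_rot: [0.0, 0.965, 0.262, 0.001]
contact_force: [-0.1, -0.1, 0.4]
gripper_width: 0.697
grasp_force: 0.0
t: 32.18
eef_pos: [0.4363, 0.0777, 0.2253]
tool_rot: [0.001, 0.965, 0.262, 0.002]
contact_force: [-0.9, -0.4, -1.4]
gripper_width: 0.226
grasp_force: 24.4
```

```bash
python3 -m jog '[[0.5,3,0,-0.12],[1,7,0,-0.24],[1.6,11,0,-0.36],[2.2,15,0,-0.48],[2.8,19,0,-0.6],[3.4,23,0,-0.72],[4,27,0,-0.84],[4.5,31,0,-0.96],[4.8,33.3,0,-1.08],[4.8,33.3,0,-1.096],[4.8,33.3,0,-1.096],[4.8,33.3,0,-1.096],[4.8,33.3,4,-1.096],[4.8,33.3,8,-1.096],[4.8,33.3,10,-1.096],[4.8,33.3,10,-1.096],[4.8,33.3,10,-1.096]]'
python3 - <<'E'
from h import *
c=snap('wrist','w7.png');snap('top','t7.png');o=bot.get_obs();print(o['eef_pos'],o['tool_rot'])
a=cv2.imread('pics/w7.png')[60:400,100:540];b=cv2.imread('pics/t7.png')[90:260,280:460];b=cv2.resize(b,(360,340));cv2.imwrite('pics/m7.png',np.hstack([a,b]))
np.savez('w7.npz',**{k:np.array(v) for k,v in c.items() if k in('fovy','cx','cy','pose')})
E
```

```text
t: 33.6
eef_pos: [0.6445, -0.1836, 0.1233]
tool_rot: [-0.001, 0.687, 0.727, -0.0]
contact_force: [-0.4, 0.1, 0.0]
gripper_width: 0.222
grasp_force: 24.4
[ 0.64679245 -0.18435641  0.12612528] [0.00120486 0.68709167 0.72656914 0.0009387 ]
```

View pics/m7.png

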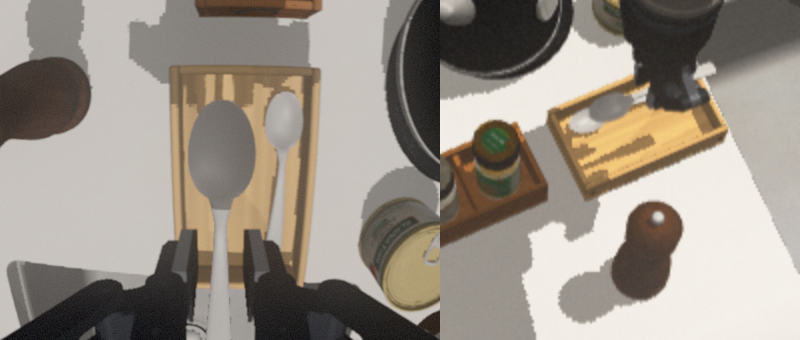

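The held spoon lines up with the box, left of the other spoon in the wrist crop. I'll lower it.

```bash
python3 -m jog '[[0,0,3,0],[0,0,6,0],[0,0,8,0],[0,0,9,0],[0,0,9.8,0],[0,0,10.4,0],[0,0,10.8,0],[0,0,11.1,0],[0,0,11.3,0],[0,0,11.3,0],[0,0,11.3,0]]'
```

```text
t: 34.62
eef_pos: [0.6459, -0.1855, 0.0113]
tool_rot: [0.0, 0.687, 0.726, 0.0]
contact_force: [-0.4, -0.0, -1.0]
gripper_width: 0.228
grasp_force: 24.4
```

```bash
python3 -m jog '[[0,0,0,0],[0,0,0,0],[0,0,0,0],[0,0,-0.5,0],[0,0,-2,0],[0,0,-5,0],[0,0,-9,0],[0,0,-13,0],[0,0,-17,0],[0,0,-21,0],[0,0,-25,0],[-8,-6,-27,0],[-8,-6,-27,0],[-8,-6,-27,0],[-8,-6,-27,0],[-8,-6,-27,0],[-8,-6,-27,0],[-8,-6,-27,0]]' 0.25
python3 - <<'E'
from h import *
c=snap('wrist','w8.png');s=snap('side','s8.png')
P=cloud(s).reshape(-1,3)
for n,x,y,h,r in(('tall',.657,-.033,.111,.035),('short',.655,.037,.102,.035),('small',.668,.23,.194,.03),('large',.66,.147,.209,.03),('mill',.516,-.129,.165,.03),('honey',.4225,.208,.099,.04)):
    Q=P[(np.hypot(P[:,0]-x,P[:,1]-y)<r)&(abs(P[:,2]-h)<.006)]
    if len(Q): print(n,len(Q),Q.mean(0).round(4),np.round(cv2.minEnclosingCircle(Q[:,:2].astype(np.float32))[0],4))
o=bot.get_obs();print(o['t'],o['eef_pos'])
b=cv2.imread('pics/s8.png')[130:310,160:400]
cv2.imwrite('pics/m8.png',np.hstack([cv2.resize(cv2.imread('pics/w8.png'),(400,300)),cv2.resize(b,(400,300))]))
E
```

```text
t: 36.12
eef_pos: [0.5905, -0.2666, 0.2806]
tool_rot: [-0.001, 0.686, 0.727, 0.0]
contact_force: [-0.4, -0.3, 0.9]
gripper_width: 0.38
grasp_force: 0.0
tall 221 [ 0.6567 -0.0269  0.1102] [ 0.6579 -0.0294]
short 250 [0.6531 0.0401 0.1007] [0.6553 0.0375]
small 188 [0.6676 0.2327 0.1928] [0.6696 0.2298]
large 270 [0.657  0.152  0.2075] [0.6585 0.1488]
mill 30 [ 0.5174 -0.1261  0.166 ] [ 0.5173 -0.1271]
honey 861 [0.4228 0.2119 0.098 ] [0.4233 0.2089]
36.2167 [ 0.59057846 -0.2668062   0.28048213]
```

View pics/m8.png

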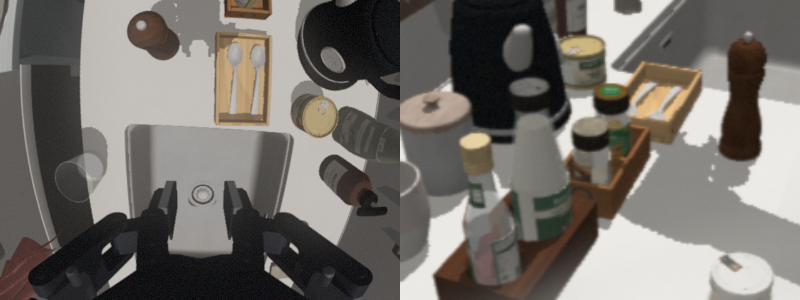

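```bash
python3 -c "
from station import bot
print(bot.hand_in())"
```

```text
the job is handed in; nothing more can be done
None
```

I handed the job in at about 36 s, but the verdict wasn't reported; my last camera check showed both jars in the tray, both bottles in their wells (the large one about 9 mm off centre, limit 14), the teaspoon in the cutlery box, and the pepper mill and honey jar unmoved.

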